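# Pack an inkstone set into its open-fronted case

### The arm

A 6-joint arm with a two-finger parallel gripper is mounted at the origin on the work surface. World frame = base frame: x ahead of the robot, y to its left, z up, the work surface at z = 0. Lengths are in m, angles in rad, forces in N, time in s.
With the tool pointing down it reaches from about 0.4 to 0.925 m from the base axis. Payload 12.5 kg.
Tool frame: the origin (TCP) lies between the finger pads; the fingertips stand 17 mm ahead of it and the grasp point (between the pads) lies 2 mm behind it; z points along the fingers, y is the line along which they close (so a half turn about z gives the same grasp; the last joint's range is limited). The gripper opens to 95 mm and grips with 3 to 60 N. Pads are 20 mm wide; open, the fingers measure 119 mm over their backs; the gripper's body (75 mm by 180 mm) begins 59 mm behind the grasp point.
Start: joints at [-1.209, 0.491, 1.559, -0, 1.092, -0.106], TCP at [0.282, -0.558, 0.232] pointing down, gripper open.
Joint ranges: [-3.1, 3.1], [-0.84, 2.19], [0.05, 2.79], [-1.13, 4.28], [0.06, 2.93], [-2.69, 2.69]. Speed limits (rad/s): [2.22, 2.22, 2.79, 3.14, 3.14, 3.14].

### API

Orientations are given as a unit quaternion [w, x, y, z].
In Python, from plant import r, optics, ticket, masks_of, place_of gives the robot as it stands. The module is installed in compiled form; this text tells all that it offers.
- The arm moves only by the shell command python3 -m crank 'ROWS' [FORCE]. ROWS is text: rows parted by semicolons, each of 5 numbers parted by spaces: the opening, from -1 (shut) to 1 (fully open), then the shift along the tool's x, y, z in m, then the turn about the tool's z in degrees. A call has 1 to 20 rows; each row is the pose to reach, as a shift and turn from the pose commanded when the call began, along the tool's axes at that moment; what a row does not reach only later rows make up. A row lasts 1/10 s, in which the tool goes at most 50 mm and 8.59 degrees, less where a joint would pass 70% of its speed; a pose out of reach is approached as far as the arm can. A call with a gripper value outside its range is refused whole. The fingers move at their own pace and stop on an object; FORCE is the grip in N (left out, the last holds). Time passes only in rows, so rows that repeat a pose let the fingers close. It gives the time, the measured TCP pose, the force, the opening and the grip force at its end, in the units of the state.
- r.observe(): the state, without advancing time (a new reading comes with each control period).
- optics.grab_frame(name): name is "side" or "top"; returns a dict with "frame" (420x560x3 uint8, blue, green, red), "depth" (420x560 float32, m along the optical axis (not along the pixel's ray), 0 where there is no reading), "fx", "fy", "cx", "cy" (pixels), "T" (4x4, takes a point from camera to world coordinates). Camera axes: x right, y up, looking along -z (the intrinsics and any distortion apply to the point x, -y, -z); pixel columns grow to the right and rows downward; lengths in m; the calibration is good to about 2 mm. A picture is of the moment at which its call begins.
- ticket.hand_in(): hands the job in; it is judged then, once.
Trained networks look in a picture, given as the dict that the camera call returned (one of the last four; its "shot" number tells which), for a name from the list of things; names that differ only in an ending like _2 or _b are one class to them, and where a whole thing is asked for, a point or a joint stands for the part that bears it (a point fixed in the world has none). Each returns a list of dicts, best first, with "confidence" (0 to 1); they miss things now and then, are a little off and sometimes report something else, mostly with a low value. They report only what shows in the picture. A call takes as long as a camera call.
- masks_of(picture, label): "region" (420x560 bool, what is visible of it) and "xy" ([column, row] as shares, 0 to 1, of the picture: columns of its width, rows of its height, amid what is visible of it).
- place_of(picture, label): "xy" ([column, row] as shares, 0 to 1, of the picture: columns of its width, rows of its height: a listed point, or the origin of a listed thing).
The state is a dict: "t": time; "joints": joint angles; "joint_velocities": joint speeds; "tau": joint torques, N m; "eef_pos": TCP position; "orientation": TCP orientation; "force": force on the tool from outside, world axes, zero at the start; "wrist_torque": the same for the moment, N m; "width": finger opening in m; "grip_force": force on a finger pad.
Only numpy, scipy, OpenCV 4.12 (cv2) and the standard library are available. Lean on these libraries where they do the work, as an engineer would, in place of code of your own. Each camera call takes 0.05 s, during which the arm holds its last target. There are 200 camera calls.

### The job

Pack the inkstone set: slide the square inkstone flat along the table, without lifting it, in through the open mouth of the wooden case until it is fully home against the back wall; then set the square spacer frame squarely on the stone inside the case, and last the round knobbed lid on the frame, centred over it. Lower the frame and the lid into place rather than dropping them, and leave everything else on the table where it is.

Things in the scene. Friction and masses are not known exactly. Their poses are not given: they have to be found in the camera images.
- case: fixed dark polished wooden case, no floor or top: 12 mm walls, 48 mm high, round a pocket 106 mm wide, 100 mm deep; thin brass lips lean outward up to 58 mm. Origin: on the table at the seat's centre, 50 mm from the back wall's inner face, 53 mm from each side wall. x runs across the pocket, y out of the open mouth; side walls end at y = 50 mm, then 45 mm wings flare outward at 30 degrees
- stone: dark grey square inkstone, 100 x 100 x 26 mm, about 0.65 kg, too wide to grasp; its top has a recess 72 mm square and 6 mm deep inside a 14 mm rim. Lies on the table out in front of the case's mouth, somewhat askew. Origin: centre of its underside, z up
- frame: square wooden spacer frame, 96 x 96 x 16 mm, about 110 g: four 12 mm wide rails and one crossbar, 14 mm wide and 72 mm long, through the middle along the frame's x axis, with an open window 72 x 29 mm on either side of it. Pinch the crossbar. It may lie with the crossbar across or along the case. Origin: centre of its underside, z up
- lid: round dark wooden lid, a disc 94 mm across and 10 mm thick, with an upright round knob in the middle, 26 mm across, from 10 to 40 mm above the underside; about 130 g. Origin: centre of its underside, z up
- ink_bottle: black ink bottle with a red cap, 60 mm across, 150 mm tall; origin under its centre. Leave it.
- ink_jar: low round ink jar with a black cap, 60 mm across, 55 mm tall; origin under its centre. Leave it.
- paste_box: small white porcelain pot with a knobbed cover, 64 mm across, 46 mm tall (not the lid of the set); origin under its centre. Leave it.
- paperweight: dark wooden bar, 170 x 25 x 18 mm, lying along its y axis; origin under its centre. Leave it.
- seal: upright pale stone seal block, 32 x 32 x 75 mm; origin under its centre. Leave it.
- brush: thin bamboo writing brush about 205 mm long lying on the table along its x axis. Leave it.
- wash_bowl: low blue bowl, 100 mm across, 35 mm tall; origin under its centre. Leave it.

How it is judged:
By the outcome, as a careful person would: the job done as asked, in the order asked, and still so for the second after the job is handed in, with the robot touching nothing.
It also fails if it takes over 72 s, if anything falls off the work surface, if the arm or the gripper's body presses on something with over 40 N, if the wrist force passes 120 N, or if a joint passes its speed limit or range.

## Working session

There is one attempt and no reset: what is moved stays moved. The work goes in short steps, Python scripts to look and compute and a shell command to move; the robot and the scene stay as the last step left them, time stands still between calls to the robot, and variables do not carry over. Pictures are saved under pics/ and viewed, at most 10 in all, crops included, and the job is handed in when it is done.

```bash
mkdir -p pics; cat > h.py <<'E'
import numpy as np, cv2
from plant import r, optics, ticket, masks_of, place_of
def world(p,u,v,d):
    x=(u-p["cx"])/p["fx"]*d; y=(v-p["cy"])/p["fy"]*d
    c=np.stack([x,-y,-d,np.ones_like(d)],-1)
    return (c@p["T"].T)[...,:3]
def cloud(p):
    v,u=np.mgrid[0:420,0:560].astype(float)
    return world(p,u,v,p["depth"].astype(float))
def pix(p,P):
    c=np.linalg.inv(p["T"])@np.r_[P,1]
    return p["cx"]+p["fx"]*c[0]/-c[2], p["cy"]-p["fy"]*c[1]/-c[2]
E
python3 - <<'E'
from h import *
ims=[]
for n in ("top","side"):
    p=optics.grab_frame(n); print(n,p.keys(),p["fx"],p["cx"],p["cy"],p["T"].round(3).tolist(),{k:p[k] for k in p if k not in("frame","depth","T")})
    cv2.imwrite(f"pics/{n}0.png",p["frame"])
    C=cloud(p)
    for l in "case stone frame lid ink_bottle ink_jar paste_box paperweight seal brush wash_bowl".split():
        m=masks_of(p,l); q=place_of(p,l)
        s=l
        for a in m[:2]:
            g=a["region"]&(p["depth"]>0); X=C[g]
            s+=f" M{a['confidence']:.2f} n{g.sum()} med{np.median(X,0).round(3) if len(X) else 0} z95 {np.percentile(X[:,2],95).round(3) if len(X) else 0}"
        for a in q[:2]: s+=f" P{a['confidence']:.2f} {(np.array(a['xy'])*[560,420]).round(0)}"
        print(s)
print(r.observe())
E
```

```text
top dict_keys(['frame', 'depth', 'fx', 'fy', 'cx', 'cy', 'T', 'shot']) 461.4875436520323 273.7461048333926 207.65600237927165 [[-0.029, 0.995, -0.092, 0.4], [-1.0, -0.029, 0.003, 0.013], [0.0, 0.092, 0.996, 1.354], [0.0, 0.0, 0.0, 1.0]] {'fx': 461.4875436520323, 'fy': 461.4875436520323, 'cx': 273.7461048333926, 'cy': 207.65600237927165, 'shot': 1}
case M0.85 n810 med[ 0.574 -0.145  0.049] z95 0.059 M0.58 n1185 med[0.592 0.058 0.023] z95 0.029
stone M0.58 n1188 med[0.593 0.058 0.023] z95 0.029 M0.40 n576 med[0.681 0.432 0.099] z95 0.151 P0.72 [257. 185.]
frame M0.79 n656 med[0.489 0.328 0.015] z95 0.02 P0.89 [168. 220.] P0.32 [316. 128.]
lid M0.74 n822 med[ 0.497 -0.321  0.01 ] z95 0.039 P0.80 [386. 214.]
ink_bottle M0.89 n603 med[0.682 0.432 0.098] z95 0.151 M0.67 n207 med[ 0.617 -0.233  0.073] z95 0.078 P0.84 [125. 156.]
ink_jar M0.61 n387 med[ 0.688 -0.315  0.053] z95 0.059 P0.83 [381. 149.] P0.21 [317. 127.]
paste_box M0.55 n389 med[0.698 0.242 0.032] z95 0.043 P0.90 [192. 151.]
paperweight M0.60 n473 med[ 0.757 -0.126  0.018] z95 0.022 P0.62 [318. 129.]
seal M0.55 n206 med[ 0.617
[... 1556 characters left out ...]
s': array([-1.20861552e+00,  4.90875334e-01,  1.55893105e+00,  1.93950691e-05,
        1.09171602e+00, -1.05593214e-01]), 'joint_velocities': array([ 2.04098134e-03,  5.20771029e-04,  1.01037624e-03,  1.31804332e-03,
       -1.34117055e-03,  2.31272358e-06]), 'tau': array([ 7.05814200e-04, -6.12466621e+01, -2.58431536e+01,  6.93421857e-02,
        4.45765152e-02,  1.71701821e-06]), 'eef_pos': array([ 0.28183961, -0.55784144,  0.23166557]), 'orientation': array([3.37375409e-05, 9.72773926e-01, 2.31756093e-01, 1.30294702e-05]), 'force': array([-0.43907768,  0.94165686,  0.15782751]), 'wrist_torque': array([-0.0879346 , -0.07912478, -0.04738683]), 'grip_force': 0.0, 'width': 0.0948875228673561}
```

```bash
python3 -c "
import cv2
a=cv2.imread('pics/top0.png')
cv2.imwrite('pics/top0c.png',cv2.resize(a[100:300,130:430],None,fx=2.66,fy=2.66,interpolation=cv2.INTER_CUBIC)[:600])
"
```

```text
(no output)
```

View pics/top0c.png

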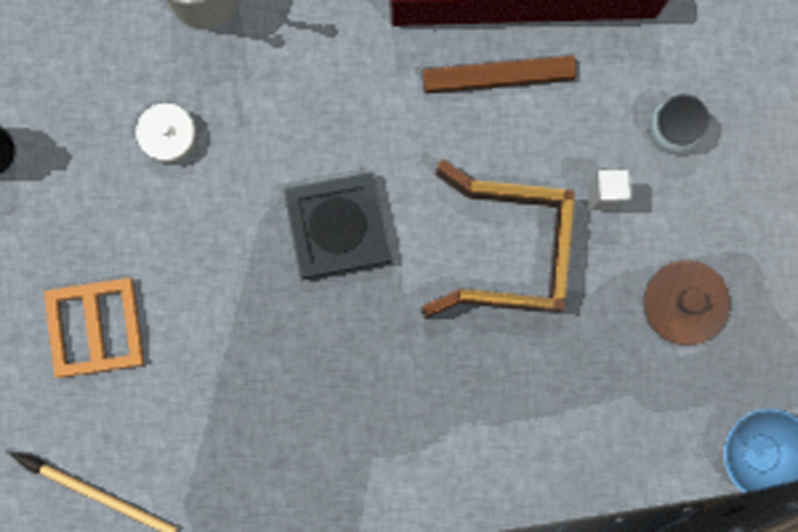

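View pics/side0.png

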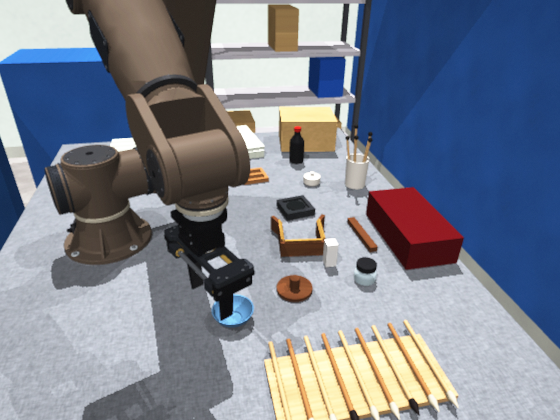

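```bash
cat > fit.py <<'E'
from h import *
def shot(n,k=3):
    ps=[optics.grab_frame(n) for _ in range(k)]; p=ps[0]
    p["depth"]=np.median([q["depth"] for q in ps],0); return p
def pts(p,c,rad,z0,z1):
    C=cloud(p); g=(np.hypot(C[...,0]-c[0],C[...,1]-c[1])<rad)&(C[...,2]>z0)&(C[...,2]<z1)&(p["depth"]>0)
    return C[g]
def rect(X):
    (c,s,a)=cv2.minAreaRect((X[:,:2]*1000).astype(np.float32)); return np.round(c,1),np.round(s,1),round(a,1)
E
python3 - <<'E'
from fit import *
for n in ("top","side"):
    p=shot(n); np.savez(f"{n}.npz",**p)
    T=pts(p,(0.45,0.1),.05,-.02,.02); print(n,"table",np.median(T[:,2]).round(4),T[:,2].std().round(4))
    for l,c,rad,z0,z1 in (("stone",(.593,.058),.085,.016,.04),("frame",(.489,.328),.08,.008,.03),("lid",(.495,-.325),.06,.005,.03),("knob",(.495,-.325),.04,.028,.06),("case",(.575,-.145),.12,.036,.07)):
        X=pts(p,c,rad,z0,z1)
        if l=="case": X=X[~((X[:,0]>.59)&(X[:,1]<-.212))]
        print(l,len(X),"rect",*rect(X),"mean",(X.mean(0)*1000).round(1),"ztop",np.percentile(X[:,2],[50,90]).round(4), "circ",cv2.minEnclosingCircle((X[:,:2]*1000).astype(np.float32)) if l in("lid","knob") else "")
E
```

```text
top table 0.0001 0.0019
stone 1184 rect [593.2  57.9] [100.3 100.1] 9.5 mean [593.1  58.   23.4] ztop [0.0237 0.0273] circ 
frame 659 rect [489.4 327.8] [96.2 97. ] 7.0 mean [489.2 327.4  15.7] ztop [0.0158 0.0183] circ 
lid 739 rect [ 497.8 -323.8] [91.6 91.4] 87.6 mean [ 497.9 -323.     9.9] ztop [0.0097 0.0123] circ ((498.540283203125, -324.02532958984375), 46.977874755859375)
knob 70 rect [ 498.7 -323.7] [22.9 25. ] 79.7 mean [ 498.4 -323.3   38.8] ztop [0.0393 0.0412] circ ((498.20672607421875, -323.8017883300781), 12.96563720703125)
case 647 rect [ 573.9 -123.4] [147.2 159. ] 87.2 mean [ 566.6 -137.    50.7] ztop [0.0506 0.057 ] circ 
side table -0.0017 0.0011
stone 527 rect [588.8  55.6] [101.3 104.4] 10.0 mean [588.1  51.9  21.7] ztop [0.0216 0.0248] circ 
frame 158 rect [491.8 325.2] [ 81.8 101.3] 6.1 mean [502.1 315.8  12.7] ztop [0.0132 0.0151] circ 
lid 650 rect [ 493.4 -328.1] [91.3 91.5] 76.9 mean [ 492.1 -334.4    9.6] ztop [0.0088 0.0106] circ ((494.6556396484375, -326.3457336425781), 48.403926849365234)
knob 78 rect [ 493.4 -328.7] [22.3 23.2] 34.2 mean [ 493.7 -330.7   36.6] ztop [0.0378 0.0397] circ ((494.0863342285156, -327.32281494140625), 13.303794860839844)
case 532 rect [ 570.2 -128.2] [144.4 160.5] 86.5 mean [ 557.2 -159.5   47.3] ztop [0.0467 0.055 ] circ
```

```bash
python3 - <<'E'
from fit import *
for n in ("top","side"):
    p=dict(np.load(f"{n}.npz"))
    X=pts(p,(.575,-.145),.12,.040,.07); X=X[~((X[:,0]>.59)&(X[:,1]<-.212))]
    th=np.radians(-3)
    for it in range(5):
        R=np.array([[np.cos(th),-np.sin(th)],[np.sin(th),np.cos(th)]])
        L=X[:,:2]@R  # case-frame coords, unshifted
        if it==0: c0=np.array([.574,-.145])@R; 
        D=L-c0
        sl=(D[:,1]>-.035)&(D[:,1]<.035)
        a=sl&(D[:,0]<-.04)&(D[:,0]>-.08); b=sl&(D[:,0]>.04)&(D[:,0]<.08); k=(D[:,1]<-.04)&(abs(D[:,0])<.045)
        fa=np.polyfit(D[a,1],D[a,0],1); fb=np.polyfit(D[b,1],D[b,0],1); fk=np.polyfit(D[k,0],D[k,1],1)
        w=np.array([a.sum(),b.sum()]); sl_=np.average([fa[0],fb[0]],weights=w)
        th-=np.arctan(np.average([fa[0],fb[0],-fk[0]],weights=[a.sum(),b.sum(),k.sum()]))
        print(n,np.degrees(th).round(2),np.degrees([fa[0],fb[0],-fk[0]]).round(2),(1000*np.array([fa[1],fb[1],fk[1]])).round(1),a.sum(),b.sum(),k.sum())
        c0=np.array([c0[0]+(fa[1]+fb[1])/2,c0[1]])
        # new centre in world
        cw=R@c0; R2=np.array([[np.cos(th),-np.sin(th)],[np.sin(th),np.cos(th)]]); c0=cw@R2
    print("centre",cw.round(4)); D=X[:,:2]@R2-c0
    for nm,m,i in (("L",a,0),("R",b,0),("K",k,1)): 
        print(nm,"pct",(1000*np.percentile(D[m,i],[2,25,50,75,98])).round(1),"z",(1000*np.percentile(X[m,2],[5,50,95])).round(0))
        for zl,zh in((.04,.046),(.046,.05),(.05,.054),(.054,.06)):
            g=m&(X[:,2]>zl)&(X[:,2]<zh); print("  ",zl,g.sum(),(1000*D[g,i].mean()).round(1) if g.sum() else "")
    wing=D[D[:,1]>.055]; print("wing",len(wing),(wing[wing[:,0]>0].mean(0)*1000).round(1),(wing[wing[:,0]<0].mean(0)*1000).round(1),"ymax",(D[:,1].max()*1000).round(1),"ymin",(D[:,1].min()*1000).round(1))
p=dict(np.load("top.npz")); c=p["frame"][130:215,280:380]
cv2.imwrite("pics/casec.png",cv2.resize(c,None,fx=7,fy=7,interpolation=cv2.INTER_CUBIC))
E
```

```text
top -2.05 [-6.32  3.04  2.46] [-70.   45.8 -43.7] 124 103 75
top -4.28 [-0.38  5.06  2.22] [-58.9  57.7 -43.1] 122 113 70
top -5.73 [-0.06  3.    1.36] [-58.9  58.2 -43. ] 111 113 68
top -5.97 [-1.51  1.82  0.52] [-58.4  58.4 -42.8] 112 112 71
top -6.49 [-0.87  1.78  0.71] [-58.6  58.4 -42.9] 110 111 68
centre [ 0.5608 -0.1443]
L pct [-64.3 -62.  -59.1 -55.4 -48.8] z [44. 53. 57.]
   0.04 10 -62.2
   0.046 28 -57.3
   0.05 28 -56.4
   0.054 43 -59.7
R pct [53.6 55.7 58.6 61.  64.5] z [44. 53. 58.]
   0.04 10 54.0
   0.046 24 56.2
   0.05 33 58.3
   0.054 43 61.0
K pct [-46.  -44.4 -42.7 -41.6 -40.1] z [52. 56. 60.]
   0.04 0 
   0.046 1 -41.3
   0.05 14 -42.4
   0.054 52 -43.0
wing 134 [69.5 77.3] [-61.9  71.6] ymax 100.5 ymin -48.2
side -5.56 [1.91 2.59 2.76] [-75.6  43.2 -48.1] 53 38 168
side -7.35 [1.77 1.15 2.04] [-60.4  57.3 -47.3] 63 68 175
side -7.31 [-0.18 -1.01  0.41] [-58.8  58.9 -47.1] 60 69 172
side -7.31 [-0.15 -0.97  0.44] [-58.8  58.8 -47.1] 60 69 172
side -7.31 [-0.15 -0.97  0.44] [-58.8  58.8 -47.1] 60 69 172
centre [ 0.5564 -0.144 ]
L pct [-63.8 -61.9 -59.4 -55.9 -52.2] z [44. 51. 56.]
   0.04 12 -61.7
   0.046 13 -56.2
   0.05 14 -57.6
   0.054 21 -59.7
R pct [54.2 56.3 58.9 61.1 64.9] z [44. 51. 56.]
   0.04 10 54.6
   0.046 21 57.4
   0.05 15 59.3
   0.054 23 61.8
K pct [-51.2 -49.  -47.1 -45.2 -42.1] z [41. 47. 55.]
   0.04 69 -48.3
   0.046 45 -46.2
   0.05 26 -46.5
   0.054 32 -46.4
wing 54 [72.3 78. ] [-64.9  69.4] ymax 94.9 ymin -51.7
```

View pics/casec.png

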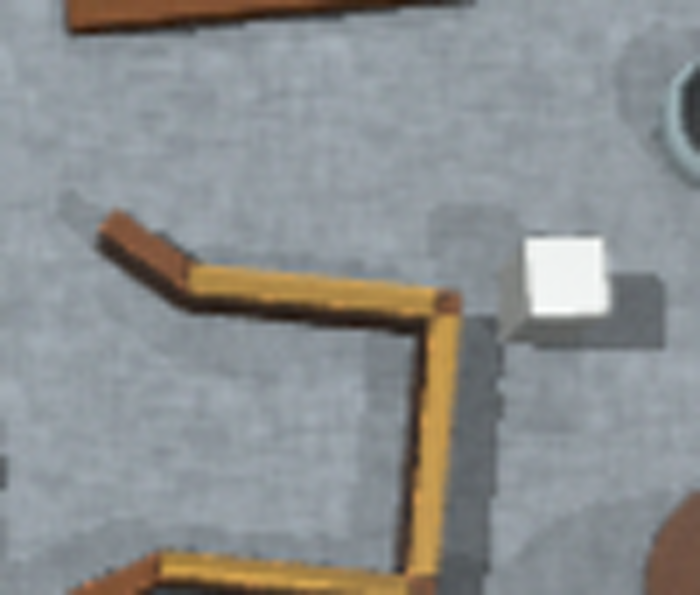

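```bash
cat > go.py <<'E'
import sys, numpy as np
from plant import r
from scipy.spatial.transform import Rotation as R
def go(x,y,z,yaw,s=None):
    "shift in tool axes and turn for TCP target; yaw = wanted angle of tool y in world (mod 180)"
    s=s or r.observe(); q=s["orientation"]; M=R.from_quat(np.r_[q[1:],q[0]]).as_matrix()
    d=M.T@(np.array([x,y,z])-s["eef_pos"]); now=np.degrees(np.arctan2(M[1,1],M[0,1]))
    t=-((yaw-now+90)%180-90)
    print("shift",d.round(4),"turn",round(t,2),"| now",s["eef_pos"].round(4),"yaw",now.round(2),"tilt",np.degrees(np.arccos(-M[2,2])).round(2),"t",s["t"],"F",s["force"].round(2),"w",round(s["width"],4),"g",s["grip_force"],"j6",s["joints"][5].round(2))
if __name__=="__main__": go(*map(float,sys.argv[1:5]))
E
python3 go.py .5915 .057 .10 9.5
```

```text
shift [ 0.5536 -0.4092  0.1316] turn -72.7 | now [ 0.2818 -0.5579  0.2317] yaw -63.2 tilt 0.01 t 2.6 F [-0.69 -1.01  0.53] w 0.0951 g 0.0 j6 -0.11
```

```bash
python3 -m crank '-0.28 0.5536 -0.4092 0.03 -72.7;-0.28 0.5536 -0.4092 0.03 -72.7;-0.28 0.5536 -0.4092 0.03 -72.7;-0.28 0.5536 -0.4092 0.03 -72.7;-0.28 0.5536 -0.4092 0.03 -72.7;-0.28 0.5536 -0.4092 0.03 -72.7;-0.28 0.5536 -0.4092 0.03 -72.7;-0.28 0.5536 -0.4092 0.03 -72.7;-0.28 0.5536 -0.4092 0.03 -72.7;-0.28 0.5536 -0.4092 0.03 -72.7;-0.28 0.5536 -0.4092 0.03 -72.7;-0.28 0.5536 -0.4092 0.03 -72.7;-0.28 0.5536 -0.4092 0.1316 -72.7;-0.28 0.5536 -0.4092 0.1316 -72.7;-0.28 0.5536 -0.4092 0.1316 -72.7;-0.28 0.5536 -0.4092 0.1316 -72.7;-0.28 0.5536 -0.4092 0.1316 -72.7;-0.28 0.5536 -0.4092 0.1316 -72.7' 10; python3 go.py .5915 .057 .042 9.5
python3 -c "
from h import *
p=optics.grab_frame('side'); cv2.imwrite('pics/s1.png',cv2.resize(p['frame'][120:300,180:420],None,fx=3.3,fy=3.3))"
```

```text
t: 4.4
eef_pos: [0.5917, 0.0562, 0.1012]
orientation: [0.001, 0.646, 0.763, 0.0]
force: [-0.4, 0.0, 0.2]
width: 0.0341
grip_force: 0.0
shift [ 0.0008 -0.0002  0.0592] turn -0.03 | now [0.5917 0.0562 0.1012] yaw 9.47 tilt 0.09 t 4.4 F [-0.4   0.04  0.16] w 0.0341 g 0.0 j6 -0.18
```

View pics/s1.png

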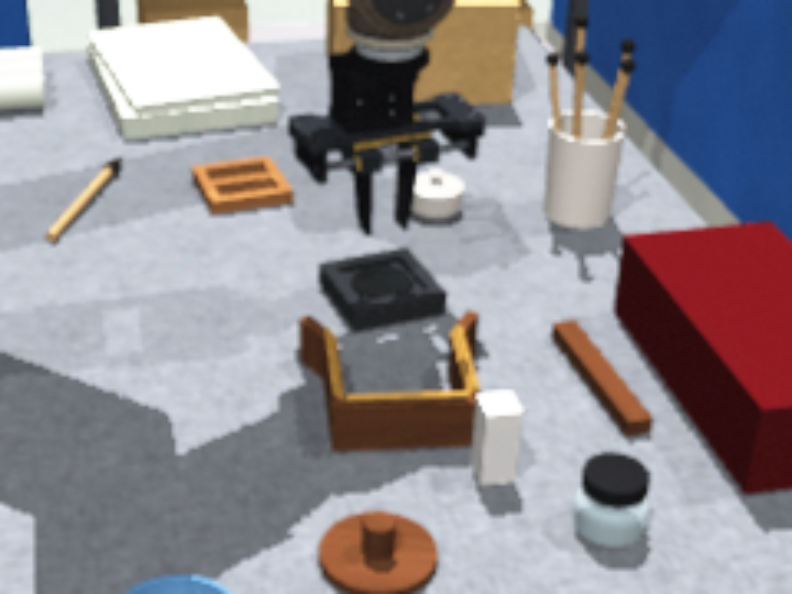

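```bash
python3 - <<'E'
from fit import *
p=shot("side",2); X=pts(p,(.59,.056),.06,.075,.13)
print(len(X)); t=np.radians(9.47); D=(X[:,:2]-[.5917,.0562]); u=D@[np.cos(t),np.sin(t)]; v=D@[-np.sin(t),np.cos(t)]
for lo,hi in((.08,.09),(.09,.10),(.10,.11),(.11,.12)):
    g=(X[:,2]>lo)&(X[:,2]<hi)
    for s in(-1,1):
        k=g&(u*s>0); print(lo,s,k.sum(),(1000*np.percentile(u[k],[5,50,95])).round(1),(1000*np.percentile(v[k],[5,50,95])).round(1)) if k.sum() else 0
print("zmin",np.percentile(X[:,2],[1,5]))
E
```

```text
113
0.08 -1 8 [-25.7 -24.3 -24.1] [-12.7  -2.4  13.1]
0.08 1 9 [13.8 14.5 15.7] [-11.6   2.1  10. ]
0.09 -1 9 [-28.7 -26.6 -22.5] [-11.6  -7.4   6.5]
0.09 1 13 [13.1 14.4 16.5] [-12.7  -4.6  12.2]
0.1 -1 8 [-29.4 -28.  -23.1] [-11.7  -6.8   3.5]
0.1 1 12 [13.1 15.9 20.9] [-12.8  -7.9   2.7]
0.11 -1 12 [-30.4 -28.7 -24.4] [-13.   -8.9   9.7]
0.11 1 13 [13.2 14.5 20.6] [-13.6  -9.9   2.6]
zmin [0.08161628 0.08560192]
```

```bash
python3 -m crank '-0.28 0.0014 0.0006 0.03 0;-0.28 0.0014 0.0006 0.05 0;-0.28 0.0014 0.0006 0.058 0;-0.28 0.0014 0.0006 0.0617 0;-0.28 0.0014 0.0006 0.0617 0' 10; python3 go.py .592 .0575 .0395 9.5;
```

```text
t: 5.05
eef_pos: [0.5921, 0.0581, 0.0396]
orientation: [0.0, 0.646, 0.763, 0.0]
force: [1.1, -0.1, 0.5]
width: 0.0343
grip_force: 0.0
shift [-0.0006 -0.0002  0.0001] turn -0.02 | now [0.5921 0.0581 0.0396] yaw 9.48 tilt 0.06 t 5.05 F [ 1.07 -0.11  0.46] w 0.0343 g 0.0 j6 -0.18
```

```bash
python3 -m crank '0.16 0 0 0 0;0.16 0 0 0 0;0.16 0 0 0 0;0.16 0 0 0 0' 10;python3 go.py .592 .0575 .0395 9.5
```

```text
t: 5.45
eef_pos: [0.5934, 0.0584, 0.0394]
orientation: [0.002, 0.646, 0.763, 0.001]
force: [5.3, 1.4, 6.4]
width: 0.0545
grip_force: 3.1
shift [-0.0007 -0.0015 -0.0001] turn 0.0 | now [0.5934 0.0584 0.0394] yaw 9.5 tilt 0.24 t 5.45 F [5.26 1.37 6.44] w 0.0545 g 3.0675268569029868 j6 -0.18
```

```bash
python3 - <<'E'
from fit import *
p=shot("side",1); X=pts(p,(.588,.052),.085,.012,.03); print(rect(X),X.mean(0).round(4))
for lo,hi in((.012,.03),):
  A=np.c_[X[:,:2],np.ones(len(X))]; 
cv2.imwrite('pics/s2.png',cv2.resize(p['frame'][150:250,240:370],None,fx=6,fy=6,interpolation=cv2.INTER_CUBIC))
E
```

```text
(array([588.7,  55.3]), array([103.2, 108.3]), 9.4) [0.5869 0.0457 0.0211]
```

View pics/s2.png

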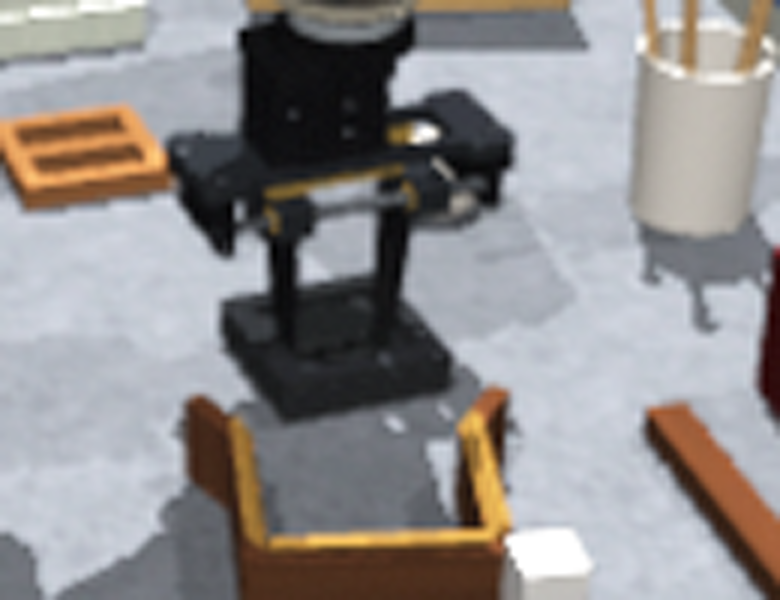

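```bash
python3 -m crank '0.14 -0.003 -0.002 0 2;0.14 -0.008 -0.004 0 5;0.14 -0.014 -0.007 0 8;0.14 -0.02 -0.01 0 11;0.14 -0.027 -0.013 0 14;0.14 -0.033 -0.016 0 16.5;0.14 -0.039 -0.0195 0 16.5;0.14 -0.039 -0.0195 0 16.5' 6; python3 go.py .5793 .0164 .0395 -7; python3 - <<'E'
from fit import *
for n in("side",):
    p=shot(n,1); X=pts(p,(.576,.013),.085,.012,.03); print(rect(X),X.mean(0).round(4))
E
```

```text
t: 6.3
eef_pos: [0.5798, 0.0167, 0.0393]
orientation: [0.001, 0.749, 0.662, 0.001]
force: [2.3, 0.7, 7.2]
width: 0.0544
grip_force: 7.5
shift [-0.0004 -0.0005 -0.0002] turn -0.05 | now [0.5798 0.0167 0.0393] yaw -7.05 tilt 0.14 t 6.3 F [2.34 0.68 7.22] w 0.0544 g 7.53342560492456 j6 0.04
(array([576.2,  29.2]), array([104.4, 105. ]), 11.8) [0.5748 0.0219 0.0213]
```

```bash
python3 - <<'E'
from fit import *
p=shot("side",1); q=shot("top",1)
a=cv2.resize(p['frame'][150:250,240:370],(390*2,600)); b=cv2.resize(q['frame'][130:230,220:350],(780,600))
cv2.imwrite('pics/s3.png',cv2.resize(np.hstack([a,b]),(800,310)))
X=pts(q,(.58,.02),.085,.012,.03); print(len(X),rect(X))
E
```

```text
0 (array([0., 0.]), array([0., 0.]), 0.0)
```

View pics/s3.png

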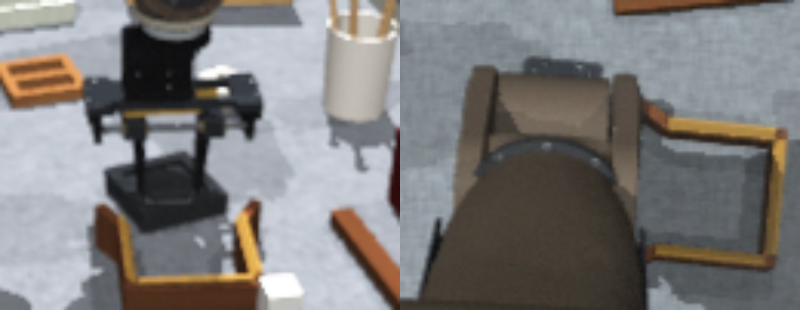

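```bash
python3 -m crank '0.2 -0.01 0 -0.001 0;0.2 -0.02 0 -0.001 0;0.2 -0.03 0 -0.001 0;0.2 -0.038 0 -0.001 0;0.2 -0.045 0 -0.001 0;0.2 -0.045 0 -0.001 0' 5; python3 go.py .5738 -.0283 .0405 -7; python3 - <<'E'
from fit import *
p=shot("side",1); X=pts(p,(.571,-.008),.085,.012,.028); print(rect(X),X.mean(0).round(4))
b=cv2.resize(p['frame'][160:250,240:360],(800,600)); cv2.imwrite('pics/s4.png',b)
E
```

```text
t: 7.05
eef_pos: [0.5734, -0.0291, 0.0393]
orientation: [0.0, 0.749, 0.662, -0.0]
force: [1.0, -1.2, 0.7]
width: 0.0574
grip_force: 1.1
shift [ 0.0008  0.0003 -0.0012] turn -0.05 | now [ 0.5734 -0.0291  0.0393] yaw -7.05 tilt 0.02 t 7.05 F [ 1.   -1.24  0.71] w 0.0574 g 1.1385981439525494 j6 -0.04
(array([567.3, -17.4]), array([102.4, 107.8]), 10.9) [ 0.5669 -0.0236  0.0212]
```

View pics/s4.png

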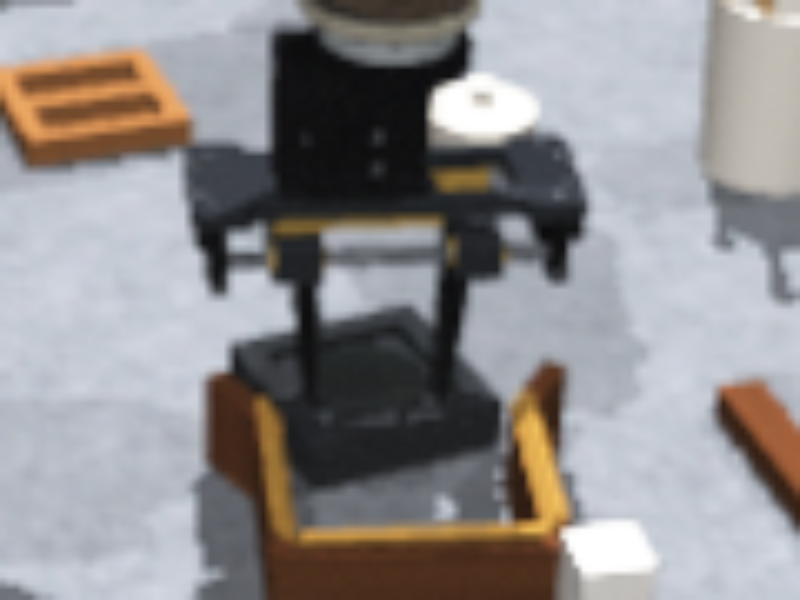

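```bash
python3 go.py .571 -.014 .040 10.5
```

```text
shift [ 0.0144 -0.0043 -0.0007] turn -17.53 | now [ 0.5735 -0.0288  0.0393] yaw -7.03 tilt 0.03 t 7.1 F [ 0.06 -0.81  2.64] w 0.0569 g 0.8941017559845932 j6 -0.04
```

```bash
python3 -m crank '-0.25 0 0 -0.0007 0;-0.25 0 0 -0.0007 0;-0.25 0.005 -0.002 -0.0007 -4;-0.25 0.01 -0.004 -0.0007 -12;-0.25 0.0144 -0.0043 -0.0007 -17.5;-0.25 0.0144 -0.0043 -0.0007 -17.5;0.6 0.0144 -0.0043 -0.0007 -17.5;0.6 0.0144 -0.0043 -0.0007 -17.5;0.6 0.0144 -0.0043 -0.0007 -17.5;0.6 0.0144 -0.0043 -0.0007 -17.5;0.6 0.0144 -0.0043 -0.0007 -17.5' 15; python3 go.py .571 -.014 .040 10.5;  python3 - <<'E'
from fit import *
p=shot("side",1); X=pts(p,(.568,-.018),.085,.012,.028); print(rect(X),X.mean(0).round(4))
E
```

```text
t: 8.2
eef_pos: [0.5711, -0.0132, 0.04]
orientation: [0.0, 0.64, 0.769, 0.0]
force: [0.9, -0.8, -0.3]
width: 0.0634
grip_force: 15.1
shift [-0.0008 -0.0003  0.    ] turn -0.03 | now [ 0.5711 -0.0132  0.04  ] yaw 10.47 tilt 0.01 t 8.2 F [ 0.9  -0.82 -0.34] w 0.0634 g 15.071239722892642 j6 -0.32
(array([551.9, -21.2]), array([137. , 105.5]), 13.9) [ 0.5658 -0.0247  0.0213]
```

```bash
python3 -m crank '0.6 0.001 0.001 0 4;0.6 0.001 0.002 0 8;0.6 0 0.003 0 12;0.6 -0.001 0.004 0 16;0.6 -0.002 0.0041 0 17.5;0.6 -0.002 0.0041 0 17.5' 15; python3 go.py .5755 -.0144 .040 -7;  python3 - <<'E'
from fit import *
p=shot("side",1); X=pts(p,(.574,-.018),.075,.014,.028); print(rect(X),X.mean(0).round(4))
b=cv2.resize(p['frame'][160:250,240:360],(800,600)); cv2.imwrite('pics/s5.png',b)
E
```

```text
t: 8.85
eef_pos: [0.5754, -0.0141, 0.04]
orientation: [-0.0, 0.749, 0.663, 0.0]
force: [-0.1, 2.1, 0.2]
width: 0.0636
grip_force: 15.1
shift [-0.0002  0.0002  0.    ] turn 0.01 | now [ 0.5754 -0.0141  0.04  ] yaw -6.99 tilt 0.01 t 8.85 F [-0.13  2.07  0.22] w 0.0636 g 15.115751149132848 j6 -0.02
(array([571.5, -16.4]), array([108.4, 100.4]), 85.0) [ 0.57   -0.0236  0.0215]
```

View pics/s5.png

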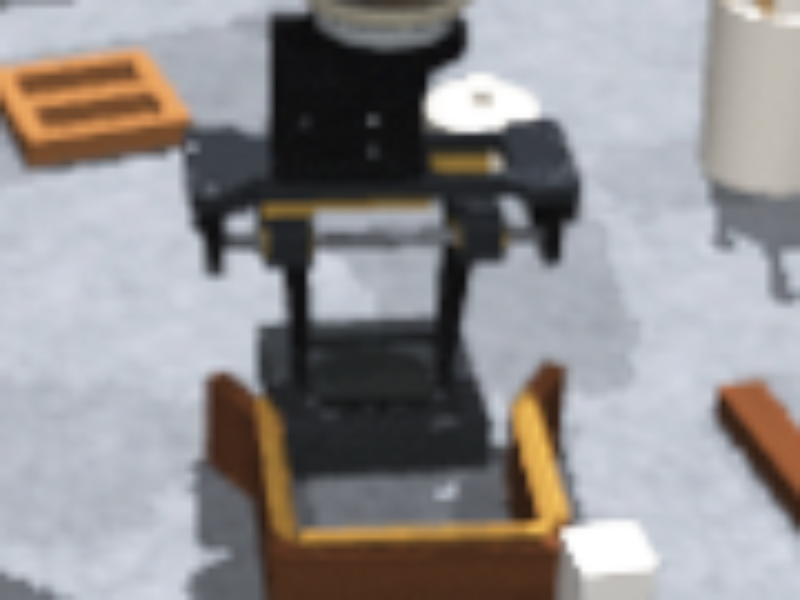

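```bash
python3 -m crank '0.6 -0.008 0 0 0;0.6 -0.018 0 0 0;0.6 -0.028 0 0 0;0.6 -0.038 0 0 0;0.6 -0.048 0 0 0;0.6 -0.056 0 0 0;0.6 -0.064 0 0 0;0.6 -0.064 0 0 0' 15; python3 go.py .561 -.1325 .040 -7
```

```text
t: 9.7
eef_pos: [0.5675, -0.0792, 0.04]
orientation: [0.0, 0.749, 0.662, -0.0]
force: [-1.5, -4.3, -0.4]
width: 0.0632
grip_force: 15.1
shift [-0.0536  0.0001  0.0001] turn -0.04 | now [ 0.5675 -0.0792  0.04  ] yaw -7.04 tilt 0.04 t 9.7 F [-1.52 -4.35 -0.39] w 0.0632 g 15.076806591823697 j6 -0.13
```

```bash
python3 -m crank '0.6 -0.008 0 0 0;0.6 -0.018 0 0 0;0.6 -0.028 0 0 0;0.6 -0.036 0 0 0;0.6 -0.044 0 0 0' 15; python3 go.py .561 -.1325 .040 -7;python3 -m crank '0.6 -0.003 0 0 0;0.6 -0.006 0 0 0' 15; python3 go.py .561 -.1325 .040 -7
```

```text
t: 10.2
eef_pos: [0.5623, -0.1223, 0.04]
orientation: [0.0, 0.749, 0.662, 0.0]
force: [3.4, 4.4, -1.1]
width: 0.0632
grip_force: 15.1
shift [-0.0103 -0.0001  0.    ] turn -0.02 | now [ 0.5623 -0.1223  0.04  ] yaw -7.02 tilt 0.03 t 10.2 F [ 3.4   4.39 -1.1 ] w 0.0632 g 15.12148892506957 j6 -0.21
t: 10.4
eef_pos: [0.5617, -0.1278, 0.04]
orientation: [0.0, 0.749, 0.662, 0.0]
force: [4.0, 4.1, -2.0]
width: 0.0634
grip_force: 15.1
shift [-0.0047 -0.0002  0.    ] turn -0.03 | now [ 0.5617 -0.1278  0.04  ] yaw -7.03 tilt 0.03 t 10.4 F [ 3.98  4.14 -2.  ] w 0.0634 g 15.148324649780989 j6 -0.22
```

```bash
for i in 1 2; do python3 -m crank '0.6 -0.0015 0 0 0;0.6 -0.003 0 0 0' 15 | grep -E 'force|eef'; done
```

```text
eef_pos: [0.562, -0.1295, 0.0401]
force: [9.6, 12.6, -3.8]
grip_force: 15.1
eef_pos: [0.5624, -0.1319, 0.0402]
force: [12.3, 23.1, -3.4]
grip_force: 15.0
```

```bash
python3 -m crank '0.6 -0.0015 0 0 0;0.6 -0.003 0 0 0' 15 | grep -E 'force|eef';python3 - <<'E'
from fit import *
p=shot("side",1); b=cv2.resize(p['frame'][170:260,240:360],(800,600)); cv2.imwrite('pics/s6.png',b)
E
```

```text
eef_pos: [0.562, -0.1346, 0.0402]
force: [11.3, 17.8, -2.8]
grip_force: 15.0
```

```bash
python3 -m crank '0.6 0.001 0.001 0 0;0.6 0.001 0.002 0 0;0.6 0.001 0.002 0 0' 15 | grep -E 'force|eef';python3 -m crank '0.6 -0.002 0 0 0;0.6 -0.004 0 0 0;0.6 -0.004 0 0 0' 15 | grep -E 'force|eef'; python3 go.py .561 -.1325 .04 -7
```

```text
eef_pos: [0.5622, -0.1346, 0.0401]
force: [0.4, 9.7, 3.1]
grip_force: 15.0
eef_pos: [0.5619, -0.1377, 0.04]
force: [3.0, 17.6, 2.7]
grip_force: 15.0
shift [ 0.005  -0.0015  0.    ] turn 0.01 | now [ 0.5619 -0.1377  0.04  ] yaw -6.99 tilt 0.13 t 11.65 F [ 3.05 17.63  2.67] w 0.0635 g 15.003820974379778 j6 -0.24
```

View pics/s6.png

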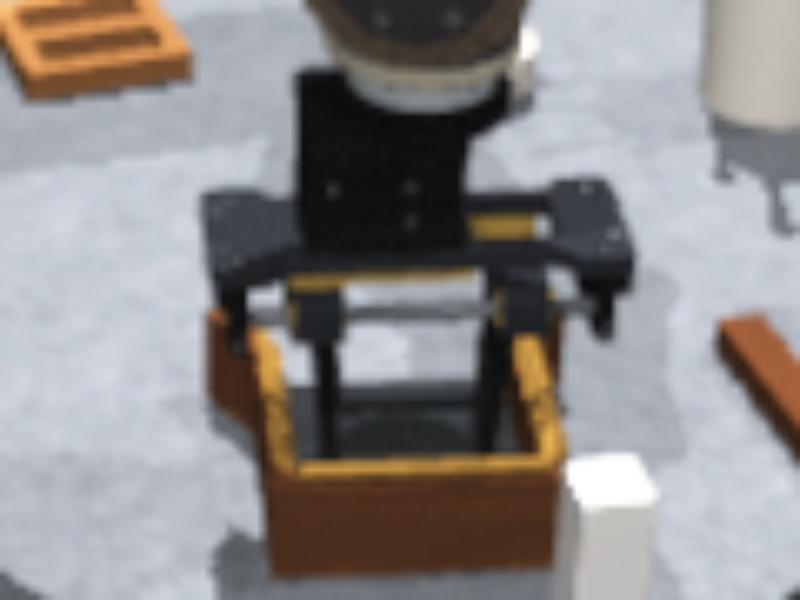

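```bash
python3 -m crank '-0.05 0.003 -0.001 0 0;-0.05 0.003 -0.001 0 0;-0.05 -0.006 -0.001 0 0;-0.05 -0.012 -0.001 0 0;-0.05 -0.016 -0.001 0 0;-0.05 -0.016 -0.001 0 0' 15 | grep -E 'force|eef|width';python3 -m crank '-0.05 -0.002 0 0 0;-0.05 -0.004 0 0 0' | grep -E 'force|eef';python3 -m crank '-0.05 -0.002 0 0 0;-0.05 -0.004 0 0 0' | grep -E 'force|eef'; python3 go.py .561 -.1325 .04 -7
```

```text
eef_pos: [0.5585, -0.1558, 0.0399]
force: [-1.3, 3.0, 1.4]
width: 0.0455
grip_force: 1.3
eef_pos: [0.5582, -0.157, 0.0399]
force: [6.6, 32.8, 4.4]
grip_force: 17.1
eef_pos: [0.5579, -0.1579, 0.0399]
force: [13.3, 57.5, 7.2]
grip_force: 29.6
shift [ 0.0255 -0.0001  0.0001] turn -0.14 | now [ 0.5579 -0.1579  0.0399] yaw -7.14 tilt 0.45 t 12.65 F [13.25 57.52  7.24] w 0.0455 g 29.567677527666092 j6 -0.28
```

```bash
python3 -m crank '-0.3 0.006 0 0 0;-0.3 0.014 0 0 0;-0.3 0.014 0 -0.03 0;-0.3 0.014 0 -0.07 0;-0.3 0.014 0 -0.1 0;-0.3 0.014 0 -0.13 0;-0.3 0.014 0 -0.13 0' 15 ; python3 go.py .4884 .3275 .15 97;
```

```text
t: 13.35
eef_pos: [0.5612, -0.1504, 0.1739]
orientation: [0.003, 0.749, 0.662, 0.001]
force: [-0.2, -0.2, -0.3]
width: 0.0338
grip_force: 0.0
shift [ 0.4654 -0.1308  0.0221] turn 75.98 | now [ 0.5612 -0.1504  0.1739] yaw -7.02 tilt 0.38 t 13.35 F [-0.21 -0.21 -0.3 ] w 0.0338 g 0.0 j6 -0.25
```

```bash
python3 -m crank '-0.3 0.4654 -0.1308 0.022 76;-0.3 0.4654 -0.1308 0.022 76;-0.3 0.4654 -0.1308 0.022 76;-0.3 0.4654 -0.1308 0.022 76;-0.3 0.4654 -0.1308 0.022 76;-0.3 0.4654 -0.1308 0.022 76;-0.3 0.4654 -0.1308 0.022 76;-0.3 0.4654 -0.1308 0.022 76;-0.3 0.4654 -0.1308 0.022 76;-0.3 0.4654 -0.1308 0.022 76;-0.3 0.4654 -0.1308 0.022 76;-0.3 0.4654 -0.1308 0.022 76;-0.3 0.4654 -0.1308 0.022 76' 12 ; python3 go.py .4884 .3275 .05 97; python3 - <<'E'
from fit import *
p=shot("top",3); np.savez("top2.npz",**p)
X=pts(p,(.5615,-.131),.08,.014,.034); print(len(X),rect(X),X.mean(0).round(4), np.median(X[:,2]))
b=cv2.resize(p['frame'][140:215,270:370],(800,600),interpolation=cv2.INTER_CUBIC); cv2.imwrite('pics/t2.png',b)
p=shot("side",2); X=pts(p,(.49,.325),.08,.007,.03); print("frame side",len(X),rect(X)); 
E
```

```text
t: 14.65
eef_pos: [0.4865, 0.3281, 0.1473]
orientation: [0.0, 0.998, 0.062, -0.0]
force: [0.3, -0.9, -0.1]
width: 0.0333
grip_force: 0.0
shift [0.0019 0.0007 0.0973] turn 0.05 | now [0.4865 0.3281 0.1473] yaw -82.95 tilt 0.07 t 14.65 F [ 0.35 -0.91 -0.07] w 0.0333 g 0.0 j6 1.93
1271 (array([ 558. , -128.2]), array([102.6, 119. ]), 82.5) [ 0.5636 -0.1303  0.0234] 0.023509906948991688
frame side 258 (array([484.8, 324. ]), array([ 97.1, 101. ]), 7.0)
```

View pics/t2.png

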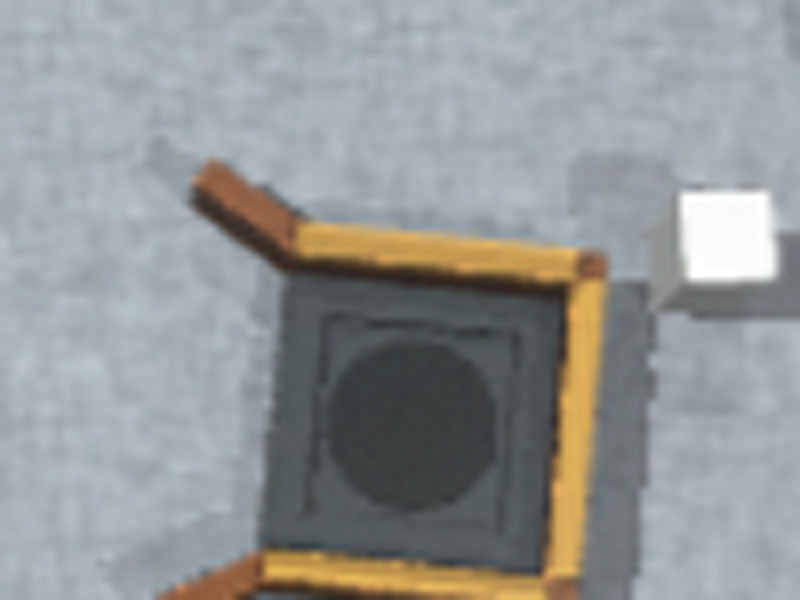

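```bash
python3 -m crank '-0.37 0.0018 0.0012 0.04 0;-0.37 0.0018 0.0012 0.08 0;-0.37 0.0018 0.0012 0.11 0;-0.37 0.0018 0.0012 0.122 0;-0.37 0.0018 0.0012 0.1288 0;-0.37 0.0018 0.0012 0.1288 0' 12 ; python3 go.py .4883 .327 .0185 97;python3 -m crank '-1 0 0 0 0;-1 0 0 0 0;-1 0 0 0 0;-1 0 0 0 0' 20;  python3 go.py .4883 .327 .0185 97
```

```text
t: 15.5
eef_pos: [0.489, 0.3274, 0.0194]
orientation: [-0.0, 0.998, 0.061, 0.0]
force: [-0.3, -0.2, -0.0]
width: 0.0302
grip_force: 0.0
shift [-0.0008  0.0003  0.0009] turn -0.02 | now [0.489  0.3274 0.0194] yaw -83.02 tilt 0.01 t 15.5 F [-0.28 -0.18 -0.  ] w 0.0302 g 0.0 j6 1.93
t: 15.9
eef_pos: [0.4891, 0.3277, 0.0203]
orientation: [-0.0, 0.998, 0.061, 0.001]
force: [-1.5, -1.7, 6.8]
width: 0.0141
grip_force: 20.0
shift [-0.0009  0.0006  0.0018] turn 0.01 | now [0.4891 0.3277 0.0203] yaw -82.99 tilt 0.1 t 15.9 F [-1.55 -1.67  6.79] w 0.0141 g 20.000957250595093 j6 1.93
```

```bash
python3 -m crank '-1 0 0 -0.02 0;-1 0 0 -0.06 0;-1 0 0 -0.1 0;-1 0 0 -0.13 0;-1 0 0 -0.13 0' 20; python3 - <<'E'
from fit import *
from go import go
p=dict(np.load("top2.npz"))
C=cloud(p); F=p["frame"].astype(int); g=(np.hypot(C[...,0]-.5615,C[...,1]+.131)<.085)
sat=F.max(-1)-F.min(-1); m=g&(F.max(-1)<110)&(C[...,2]>.012)&(C[...,2]<.034)&(sat<30)
k=cv2.morphologyEx(m.astype(np.uint8),cv2.MORPH_OPEN,np.ones((3,3))); X=C[k>0]; print("stone",len(X),rect(X),X.mean(0).round(4))
m=g&(F.max(-1)<62)&(sat<25); n,l,st,ce=cv2.connectedComponentsWithStats(m.astype(np.uint8)); i=1+st[1:,4].argmax(); print("disc",st[i],C[l==i].mean(0).round(4),"maxch",F[193,321])
go(.5612,-.1308,.15,-97)
E
```

```text
t: 16.4
eef_pos: [0.49, 0.3283, 0.1536]
orientation: [-0.001, 0.998, 0.061, 0.003]
force: [0.1, 0.2, -1.7]
width: 0.014
grip_force: 20.0
stone 1225 (array([ 565.1, -130.2]), array([100.5, 104. ]), 82.6) [ 0.5643 -0.1303  0.0233]
disc [303 171  38   7  56] [ 0.6166 -0.1343  0.0202] maxch [60 60 55]
shift [0.0146 0.4644 0.0025] turn 14.01 | now [0.49   0.3283 0.1536] yaw -82.99 tilt 0.41 t 16.4 F [ 0.09  0.16 -1.7 ] w 0.014 g 19.999838769435883 j6 1.93
```

```bash
python3 -m crank '-1 0.0146 0.4644 0 14;-1 0.0146 0.4644 0 14;-1 0.0146 0.4644 0 14;-1 0.0146 0.4644 0 14;-1 0.0146 0.4644 0 14;-1 0.0146 0.4644 0 14;-1 0.0146 0.4644 0 14;-1 0.0146 0.4644 0 14;-1 0.0146 0.4644 0 14;-1 0.0146 0.4644 0 14;-1 0.0146 0.4644 0.04 14;-1 0.0146 0.4644 0.05 14;-1 0.0146 0.4644 0.05 14;-1 0.0146 0.4644 0.05 14' 20 ; python3 go.py .5623 -.131 .0463 -97; python3 - <<'E'
from fit import *
p=shot("side",2)
X=pts(p,(.5595,-.133),.09,.072,.105); print("frame side",len(X),rect(X),X.mean(0).round(4),np.percentile(X[:,2],[5,50,95]).round(4)); 
b=cv2.resize(p['frame'][170:260,240:360],(800,600)); cv2.imwrite('pics/s7.png',b)
E
```

```text
t: 17.8
eef_pos: [0.56, -0.1309, 0.0998]
orientation: [0.0, 0.998, -0.06, -0.0]
force: [-0.3, -0.8, -1.4]
width: 0.0136
grip_force: 20.0
shift [ 0.0023 -0.0002  0.0535] turn 0.07 | now [ 0.56   -0.1309  0.0998] yaw -96.93 tilt 0.0 t 17.8 F [-0.26 -0.75 -1.35] w 0.0136 g 19.999851286411285 j6 1.35
frame side 590 (array([ 558.2, -133.6]), array([ 99.8, 104.2]), 81.0) [ 0.5502 -0.1469  0.09  ] [0.0799 0.0923 0.0958]
```

```bash
python3 -m crank '-1 0.0018 0 0.01 0;-1 0.0018 0 0.025 0;-1 0.0018 0 0.037 0;-1 0.0018 0 0.045 0;-1 0.0018 0 0.049 0;-1 0.0018 0 0.051 0;-1 0.0018 0 0.051 0' 20 ; python3 go.py .5618 -.131 .0463 -97;python3 -m crank '-1 0 0 0.001 0;-1 0 0 0.002 0' 20 ; python3 go.py .5618 -.131 .0463 -97
```

```text
t: 18.6
eef_pos: [0.5616, -0.1319, 0.0482]
orientation: [0.0, 0.998, -0.061, 0.0]
force: [0.1, -0.9, -0.6]
width: 0.0139
grip_force: 20.0
shift [ 0.0001 -0.0009  0.0019] turn 0.0 | now [ 0.5616 -0.1319  0.0482] yaw -97.0 tilt 0.01 t 18.6 F [ 0.06 -0.87 -0.6 ] w 0.0139 g 19.999830722808838 j6 1.35
t: 18.8
eef_pos: [0.5617, -0.1319, 0.0466]
orientation: [0.0, 0.998, -0.061, 0.0]
force: [-0.1, 0.2, -1.7]
width: 0.0139
grip_force: 20.0
shift [-0.     -0.0009  0.0003] turn 0.0 | now [ 0.5617 -0.1319  0.0466] yaw -97.0 tilt 0.04 t 18.8 F [-0.11  0.17 -1.74] w 0.0139 g 19.999954104423523 j6 1.35
```

```bash
for i in 1 2; do python3 -m crank '-1 0 0 0.0005 0;-1 0 0 0.001 0' 20|grep -E "eef|force" ; done; python3 - <<'E'
from fit import *
p=shot("side",1); X=pts(p,(.5595,-.133),.05,.03,.05); print(np.percentile(X[:,2],[5,50,95]).round(4)); b=cv2.resize(p['frame'][180:260,250:357],(800,600),interpolation=cv2.INTER_CUBIC); cv2.imwrite('pics/s8.png',b)
E
```

```text
eef_pos: [0.5617, -0.1319, 0.0463]
force: [-4.3, 0.7, 16.3]
grip_force: 20.0
eef_pos: [0.5617, -0.1319, 0.0462]
force: [-7.8, 2.7, 27.5]
grip_force: 20.0
[0.0318 0.0396 0.0448]
```

View pics/s8.png

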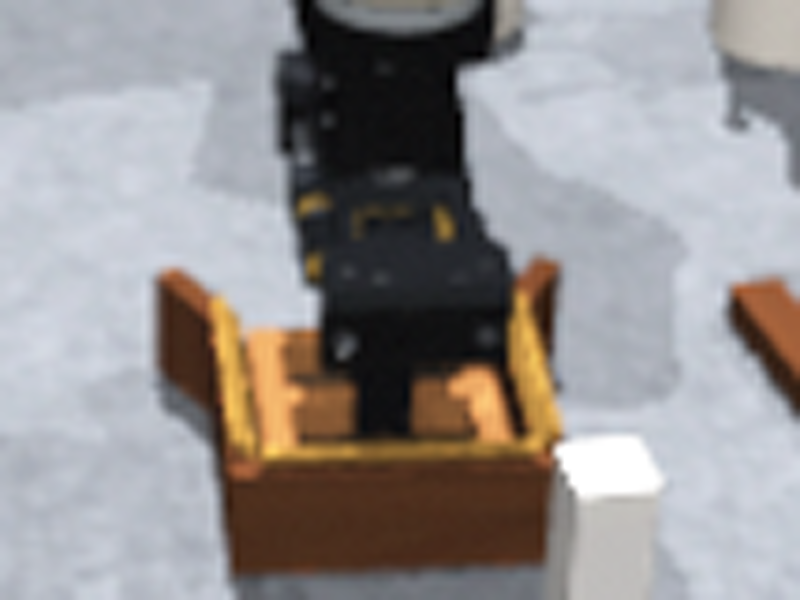

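```bash
python3 -m crank '-1 0 0 -0.0015 0;-1 0 0 -0.0017 0;-0.6 0 0 -0.0017 0;-0.4 0 0 -0.0017 0;-0.4 0 0 -0.0017 0;-0.4 0 0 -0.02 0;-0.4 0 0 -0.06 0;-0.2 0 0 -0.1 0;0.05 0 0 -0.12 0;0.05 0 0 -0.12 0' 20 ; python3 go.py .4972 -.325 .12 -97
```

```text
t: 20.25
eef_pos: [0.5626, -0.1322, 0.1671]
orientation: [0.001, 0.998, -0.061, 0.002]
force: [0.4, 0.4, -0.9]
width: 0.0463
grip_force: 0.0
shift [-0.0417  0.1993  0.0471] turn 0.01 | now [ 0.5626 -0.1322  0.1671] yaw -96.99 tilt 0.29 t 20.25 F [ 0.41  0.39 -0.94] w 0.0463 g 0.0 j6 1.35
```

```bash
python3 -m crank '0.05 -0.0417 0.1993 0 0;0.05 -0.0417 0.1993 0 0;0.05 -0.0417 0.1993 0 0;0.05 -0.0417 0.1993 0 0;0.05 -0.0417 0.1993 0.03 0;0.05 -0.0417 0.1993 0.047 0;0.05 -0.0417 0.1993 0.047 0' 20 ; python3 go.py .4972 -.325 .031 -97; python3 - <<'E'
from fit import *
p=shot("top",3); C=cloud(p); F=p["frame"].astype(int); F0=np.load("top2.npz")["frame"].astype(int)
g=np.hypot(C[...,0]-.562,C[...,1]+.131)<.07
m=g&(C[...,2]>.034)&(C[...,2]<.048)&(F[...,2]-F[...,0]>50)&(abs(F-F0).sum(-1)>90); m=cv2.morphologyEx(m.astype(np.uint8),cv2.MORPH_OPEN,np.ones((2,2)))
X=C[m>0]; print("frame",len(X),rect(X),X.mean(0).round(4),np.percentile(X[:,2],[5,50,95]).round(4))
X=pts(p,(.5635,-.131),.03,.0,.06);print("inner z",np.percentile(X[:,2],[5,50,95]).round(4))
p=shot("side",1); X=pts(p,(.494,-.328),.03,.03,.045); print("knob side",rect(X),X.mean(0))
E
```

```text
t: 20.95
eef_pos: [0.4944, -0.3241, 0.1139]
orientation: [-0.002, 0.998, -0.062, -0.002]
force: [0.4, 0.5, -0.3]
width: 0.0501
grip_force: 0.0
shift [0.0033 0.0007 0.0829] turn -0.06 | now [ 0.4944 -0.3241  0.1139] yaw -97.06 tilt 0.32 t 20.95 F [ 0.43  0.47 -0.28] w 0.0501 g 0.0 j6 1.0
frame 606 (array([ 558.7, -132.3]), array([95.1, 96.4]), 82.8) [ 0.5586 -0.1329  0.0391] [0.0214 0.0413 0.045 ]
inner z [0.019  0.0229 0.0441]
knob side (array([ 493.1, -329.6]), array([24.8, 23.8]), 39.8) [ 0.49389633 -0.33027649  0.03716709]
```

```bash
python3 - <<'E'
from fit import *
th=np.radians(-7); ex=np.array([np.cos(th),np.sin(th)]); ey=np.array([-np.sin(th),np.cos(th)]); c=np.array([.562,-.131])
for n in("top","side"):
    p=shot(n,1); old=dict(np.load("top2.npz")) if n=="top" else None
    def prof(q,z,a,b):
        uv=np.array([pix(q,np.r_[c+s*a+b,z]) for s in np.arange(-68,69,2)/1000],np.float32)
        return cv2.remap(q["frame"],uv[None,:,0].copy(),uv[None,:,1].copy(),cv2.INTER_LINEAR)[0].astype(int)
    print(n,"across, R-B and G at s mm")
    for off in(-.021,.021):
        P=prof(p,.042,ex,ey*off); print(" ".join(f"{s}:{a[2]-a[0]},{a[1]}" for s,a in zip(range(-68,69,2),P)))
    if old is not None:
        P=prof(old,.026,ex,ey*.0); print("stone before, z26"," ".join(f"{s}:{a[2]-a[0]},{a[1]}" for s,a in zip(range(-68,69,2),P)))
    P=prof(p,.042,ey,ex*.03); print("along"," ".join(f"{s}:{a[2]-a[0]},{a[1]}" for s,a in zip(range(-68,69,2),P)))
E
```

```text
top across, R-B and G at s mm
-68:2,90 -66:18,59 -64:36,57 -62:75,99 -60:102,132 -58:117,151 -56:102,136 -54:92,123 -52:81,106 -50:54,80 -48:93,122 -46:122,154 -44:124,153 -42:123,153 -40:118,150 -38:107,140 -36:46,102 -34:10,81 -32:-7,73 -30:-7,77 -28:-7,74 -26:-7,70 -24:-7,65 -22:-6,62 -20:-4,57 -18:-2,50 -16:-2,50 -14:-2,50 -12:-3,49 -10:-3,50 -8:-3,49 -6:-3,48 -4:-4,49 -2:-3,50 0:-2,49 2:-2,47 4:-2,48 6:-2,50 8:-2,50 10:-2,49 12:-3,49 14:-4,49 16:-4,53 18:-5,55 20:-7,57 22:-5,61 24:-6,62 26:-7,61 28:-6,61 30:-3,52 32:11,50 34:46,65 36:83,106 38:106,134 40:109,134 42:110,134 44:107,132 46:99,124 48:54,73 50:27,43 52:18,33 54:34,52 56:61,84 58:87,114 60:87,117 62:89,120 64:91,127 66:87,144 68:31,141
-68:14,53 -66:18,49 -64:40,64 -62:77,94 -60:117,144 -58:120,149 -56:107,135 -54:98,124 -52:75,99 -50:70,92 -48:102,124 -46:110,134 -44:113,137 -42:110,133 -40:106,132 -38:85,120 -36:51,100 -34:5,78 -32:-7,71 -30:-7,68 -28:-5,62 -26:-5,55 -24:-3,50 -22:-2,48 -20:-3,49 -18:-4,49 -16:-3,49 -14:-2,48 -12:-2,47 -10:-2,45 -8:-3,45 -6:-3,46 -4:-3,47 -2:-2,45 0:-3,46 2:-4,46 4:-4,46 6:-5,47 8:-
[... 3013 characters left out ...]
50 62:135,159 64:139,165 66:117,131 68:74,100
along -68:0,17 -66:0,16 -64:-1,18 -62:-2,21 -60:-2,24 -58:-4,27 -56:-5,30 -54:-6,33 -52:-6,35 -50:-7,36 -48:-7,36 -46:-8,36 -44:-8,38 -42:-8,40 -40:-8,41 -38:-8,42 -36:-7,42 -34:-7,43 -32:-8,45 -30:-7,49 -28:-8,55 -26:-8,61 -24:-8,60 -22:-8,58 -20:-8,54 -18:-7,48 -16:-7,42 -14:-7,41 -12:-7,41 -10:-8,41 -8:-8,41 -6:-8,41 -4:-7,42 -2:-6,43 0:-7,42 2:2,46 4:10,49 6:18,53 8:30,58 10:40,62 12:46,65 14:49,67 16:50,68 18:47,63 20:39,56 22:42,59 24:50,66 26:55,71 28:62,79 30:73,89 32:83,99 34:94,110 36:103,121 38:116,133 40:104,135 42:90,137 44:75,136 46:48,127 48:24,119 50:10,110 52:5,100 54:4,91 56:3,81 58:5,68 60:7,54 62:5,40 64:1,29 66:-2,24 68:-3,22
```

```bash
python3 go.py .4974 -.3245 .031 -97
```

```text
shift [ 0.0009 -0.0002  0.0871] turn 0.04 | now [ 0.4963 -0.3245  0.1181] yaw -96.96 tilt 0.08 t 21.25 F [-0.02  0.66  0.18] w 0.0498 g 0.0 j6 1.0
```

```bash
python3 -m crank '0.05 0.001 0 0.03 0;0.05 0.001 0 0.06 0;0.05 0.001 0 0.08 0;0.05 0.001 0 0.087 0;0.05 0.001 0 0.087 0' 20 ; python3 go.py .4974 -.3245 .031 -97;python3 -m crank '-0.3 0 0 0 0;-1 0 0 0 0;-1 0 0 0 0;-1 0 0 0 0;-1 0 0 0 0' 20;  python3 go.py .4974 -.3245 .031 -97
```

```text
t: 21.75
eef_pos: [0.4969, -0.3246, 0.0301]
orientation: [-0.0, 0.998, -0.061, -0.0]
force: [-0.5, -0.2, -0.0]
width: 0.0501
grip_force: 0.0
shift [ 0.0004 -0.0001 -0.0009] turn 0.02 | now [ 0.4969 -0.3246  0.0301] yaw -96.98 tilt 0.03 t 21.75 F [-0.46 -0.24 -0.  ] w 0.0501 g 0.0 j6 1.0
t: 22.25
eef_pos: [0.4972, -0.3251, 0.0311]
orientation: [0.001, 0.998, -0.061, 0.001]
force: [-0.5, -0.4, 6.4]
width: 0.0254
grip_force: 20.0
shift [ 0.0001 -0.0006  0.0001] turn 0.0 | now [ 0.4972 -0.3251  0.0311] yaw -97.0 tilt 0.09 t 22.25 F [-0.51 -0.44  6.42] w 0.0254 g 20.00109761953354 j6 1.0
```

```bash
python3 -m crank '-1 0 0 -0.02 0;-1 0 0 -0.06 0;-1 0 0 -0.1 0;-1 0 0 -0.1 0;-1 0 0 -0.1 0' 20;  python3 go.py .5607 -.1313 .12 -97
```

```text
t: 22.75
eef_pos: [0.4968, -0.3247, 0.1307]
orientation: [0.0, 0.998, -0.061, 0.0]
force: [0.2, 0.3, -2.5]
width: 0.0256
grip_force: 20.0
shift [ 0.0398 -0.1997  0.0106] turn 0.0 | now [ 0.4968 -0.3247  0.1307] yaw -97.0 tilt 0.07 t 22.75 F [ 0.21  0.33 -2.46] w 0.0256 g 19.998663067817688 j6 1.0
```

```bash
python3 -m crank '-1 0.008 -0.04 0 0;-1 0.016 -0.08 0 0;-1 0.024 -0.12 0 0;-1 0.032 -0.16 0 0;-1 0.0398 -0.1997 0 0;-1 0.0398 -0.1997 0 0;-1 0.0398 -0.1997 0.02 0;-1 0.0398 -0.1997 0.027 0;-1 0.0398 -0.1997 0.027 0' 20;  python3 - <<'E'
from fit import *
p=shot("side",2)
X=pts(p,(.558,-.133),.06,.066,.083); print("lid side",len(X),rect(X),"circ",cv2.minEnclosingCircle((X[:,:2]*1000).astype(np.float32)),np.percentile(X[:,2],[5,50,95]).round(4))
from go import go
go(.5607,-.1313,.0725,-97)
E
```

```text
t: 23.65
eef_pos: [0.5596, -0.1315, 0.1013]
orientation: [-0.0, 0.998, -0.061, -0.002]
force: [-0.3, -0.6, -2.3]
width: 0.0253
grip_force: 20.0
lid side 419 (array([ 556.3, -130.3]), array([97.9, 92.2]), 82.6) circ ((561.125244140625, -128.14352416992188), 53.6588020324707) [0.0726 0.0789 0.0806]
shift [ 0.0002 -0.0005  0.0304] turn -0.04 | now [ 0.5605 -0.1318  0.1029] yaw -97.04 tilt 0.05 t 23.75 F [ 0.29 -0.52 -0.91] w 0.0257 g 19.99866485595703 j6 1.35
```

```bash
python3 -m crank '-1 0 -0.0005 0.01 0;-1 0 -0.0005 0.02 0;-1 0 -0.0005 0.026 0;-1 0 -0.0005 0.0285 0;-1 0 -0.0005 0.0285 0' 20;  python3 go.py .5607 -.1313 .0725 -97; for i in 1 2 ; do python3 -m crank '-1 0 0 0.0005 0;-1 0 0 0.001 0' 20 | grep -E "eef|force"; done
```

```text
t: 24.25
eef_pos: [0.5606, -0.1308, 0.0742]
orientation: [-0.0, 0.998, -0.061, -0.0]
force: [0.3, -0.5, -1.2]
width: 0.0258
grip_force: 20.0
shift [0.0001 0.0005 0.0017] turn 0.0 | now [ 0.5606 -0.1308  0.0742] yaw -97.0 tilt 0.04 t 24.25 F [ 0.3  -0.47 -1.2 ] w 0.0258 g 19.998709559440613 j6 1.35
eef_pos: [0.5609, -0.1309, 0.074]
force: [0.3, 0.8, -0.9]
grip_force: 20.0
eef_pos: [0.5609, -0.1308, 0.0731]
force: [-2.8, 1.0, 7.5]
grip_force: 20.0
```

```bash
python3 -m crank '-1 0 0 -0.0003 0;-0.6 0 0 -0.0003 0;-0.2 0 0 -0.0003 0;0.05 0 0 -0.0003 0;0.05 0 0 -0.0003 0;0.05 0 0 -0.02 0;0.05 0 0 -0.06 0;0.05 0 0 -0.1 0;0.05 0 0 -0.13 0;0.05 0.0 0.05 -0.15 0;0.05 0 0.1 -0.15 0;0.05 0 0.15 -0.15 0;0.05 0 0.2 -0.15 0;0.05 0 0.25 -0.15 0;0.05 0 0.25 -0.15 0' 20;  python3 - <<'E'
from fit import *
import numpy as np
for n in("top","side"):
    p=shot(n,2); C=cloud(p)
    X=pts(p,(.561,-.131),.02,.07,.1); print(n,"knob",len(X),rect(X),X.mean(0).round(4))
    X=pts(p,(.561,-.131),.058,.046,.064); F=p["frame"]
    print("disc z",np.percentile(pts(p,(.561,-.131),.035,.03,.07)[:,2],[5,50,95]).round(4))
    for l,c in(("bottle",(.682,.432)),("jar",(.688,-.315)),("paste",(.698,.242)),("pw",(.757,-.126)),("seal",(.617,-.233)),("bowl",(.334,-.402)),("brush",(.303,.315))):
        print(l,np.median(pts(p,c,.05,.01,.2),0).round(3),end=" ")
    print()
p=dict(np.load("top.npz"))
for l,c in(("bottle",(.682,.432)),("jar",(.688,-.315)),("paste",(.698,.242)),("pw",(.757,-.126)),("seal",(.617,-.233)),("bowl",(.334,-.402)),("brush",(.303,.315))): print(l,np.median(pts(p,c,.05,.01,.2),0).round(3),end=" ")
print(r.observe()["t"],r.observe()["eef_pos"])
E
```

```text
t: 26.15
eef_pos: [0.5289, -0.3841, 0.2222]
orientation: [0.001, 0.998, -0.063, 0.0]
force: [-0.2, 1.1, 0.3]
width: 0.05
grip_force: 0.0
top knob 70 (array([ 561.7, -128.3]), array([23.8, 23. ]), 47.8) [ 0.5616 -0.1283  0.0809]
disc z [0.0491 0.052  0.0552]
bottle [0.682 0.432 0.1  ] jar [ 0.689 -0.315  0.054] paste [0.698 0.241 0.032] pw [ 0.759 -0.126  0.018] seal [ 0.615 -0.228  0.071] bowl [nan nan nan] brush [0.304 0.317 0.012] 
side knob 56 (array([ 556.5, -132.7]), array([22.9, 24.3]), 2.5) [ 0.5563 -0.1357  0.0782]
disc z [0.0489 0.0507 0.0662]
bottle [0.672 0.418 0.046] jar [ 0.683 -0.338  0.044] paste [nan nan nan] pw [ 0.754 -0.129  0.016] seal [ 0.608 -0.252  0.044] bowl [ 0.334 -0.379  0.021] brush [0.307 0.326 0.012] 
bottle [0.682 0.433 0.099] jar [ 0.689 -0.315  0.054] paste [0.698 0.241 0.032] pw [ 0.759 -0.126  0.017] seal [ 0.615 -0.228  0.07 ] bowl [ 0.339 -0.411  0.019] brush [0.304 0.316 0.013] 26.35 [ 0.53037301 -0.37799779  0.22264157]
  return _methods._mean(a, axis=axis, dtype=dtype,
  ret = um.true_divide(
```

```bash
python3 -c "
from plant import ticket
print(ticket.hand_in())"
```

```text
the job is handed in; nothing more can be done
None
```

The inkstone set is packed and handed in at about 26 s: the stone is home against the back wall, the frame sits on it roughly 2 mm off centre, and the lid is roughly 1–2 mm off the frame's centre; the neighbouring things measured unmoved, except that the bowl was hidden in the final top view and not confirmed. While homing the stone, the fingers pushed it against the back wall with up to 59 N at the wrist, and I viewed 11 pictures, one over the limit of 10.

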